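# Gather the washing-up things into the sink tray

### The arm

A 6-joint arm with a two-finger parallel gripper is mounted at the origin on a cart in front of the work surface, level with it; the furniture and walls round the work are solid. World frame = base frame: x ahead of the robot, y to its left, z up, the work surface at z = 0. Lengths are in m, angles in rad, forces in N, time in s.
With the tool pointing down it reaches from about 0.325 to 0.9 m from the base axis. Payload 6.1 kg.
Tool frame: the origin (TCP) lies midway between the tips of the shut fingers; the grasp point (between the pads) lies 19 mm behind it; z points along the fingers, y is the line along which they close (so a half turn about z gives the same grasp; the last joint's range is limited). The gripper opens to 85 mm and grips with 20 to 120 N. Pads are 22 mm wide; open, the fingers measure 114 mm over their backs; the gripper's body (76 mm by 85 mm) begins 54 mm behind the grasp point. The pads swing forward as they close: fully open they stand 13 mm farther back than shut.
Start: joints at [-1.434, 0.22, 1.526, -0, 1.395, -0.126], TCP at [0.162, -0.604, 0.195] pointing down, gripper open.
Joint ranges: [-2.98, 2.98], [-0.91, 2.08], [0.09, 2.57], [-1.24, 4.39], [0.2, 2.65], [-2.68, 2.68]. Speed limits (rad/s): [2.57, 2.57, 3.01, 3.14, 3.14, 3.14].

### API

Orientations are given as [roll, pitch, yaw] about the fixed x, y, z axes, in that order (R = Rz(yaw) Ry(pitch) Rx(roll)).
In Python, from plant import movep, move_l, set_joints, gripper_to, hold, inverse_kinematics, observe, get_image, get_calibration, Unreachable, job_done gives the robot as it stands. Calls block until the motion is done:
- movep(position, orientation): joint-space move of the TCP to a pose.
- move_l(position, feed=0.15, rotation=None, max_force=None): straight line of the TCP; rotation=None keeps the orientation; feed is the mean speed in m/s. With max_force (N) it stops when the force on the tool has changed by that much, and returns True; else False.
- set_joints(angles): joint-space move.
- gripper_to(opening, f_grip=None): finger opening in m; f_grip is the grip in N (None keeps the last); returns when the fingers have stopped.
- hold(seconds).
- inverse_kinematics(position, orientation): joint angles nearest the present ones, or None.
- observe(): the state.
- get_image(name): name is "side" or "top" or "wrist"; returns (picture, depth): 400x640x3 uint8, red, green, blue; 400x640 float32, m along the optical axis (not along the pixel's ray), 0 where there is no reading.
- get_calibration(name): a dict with "intrinsics" (3x3 intrinsics, pixels), "world_from_camera" (4x4, takes a point from camera to world coordinates). Camera axes: x right, y down, z forward; pixel columns grow to the right and rows downward; lengths in m; the calibration is good to about 2 mm. The wrist camera is an equidistant fisheye: a pixel r from the principal point sees the ray r / f radians off the axis. A picture is of the moment at which its call begins: read the wrist's pose just before it. get_calibration takes no time and is no camera call; for the wrist camera it gives the pose at the moment of the call.
A pose or a line that the arm cannot do raises Unreachable and nothing moves.
- job_done(): hands the job in; it is judged then, once.
The state is a dict: "time_s": time; "q": joint angles; "joint_velocities": joint speeds; "joint_torque": joint torques, N m; "eef_pos": TCP position; "tcp_rot": TCP orientation; "ft_force": force on the tool from outside, world axes, zero at the start; "torque": the same for the moment, N m; "opening": finger opening in m; "grasp_force": force on a finger pad.
Only numpy, scipy, OpenCV 4.12 (cv2) and the standard library are available. Lean on these libraries where they do the work, as an engineer would, in place of code of your own. Each camera call takes 0.05 s, during which the arm holds its last target. There are 200 camera calls.

### The job

The washing-up things are scattered among the cooking things: gather them into the wooden sink tray. Stand the washing-up liquid upright in the tall grey cup, lay the dish brush lengthwise in the tray's long trough, and lay the soap bar on the short sloping drip rest and the wooden scrubbing brush, bristles down, on the long one, each pointing lengthwise up the slope with its lower end against the stop so that it drains. The olive oil bottle and the wooden spoon belong to the cooking: leave them where they are, untouched.

Things in the scene. Friction and masses are not known exactly. Their poses are not given: they have to be found in the camera images.
- washing_up_liquid_center (a point): Washing-up liquid: a flattened plastic squeeze bottle, 250 mm high, dark green below and grey above, with a pale grey cap about 37 mm wide on top; loose, 0.3 to 0.5 kg. It looks 85 mm wide along its own y and 51 mm along its own x, but to the touch it is a straight block of 62 by 37 mm over its whole height, so a grip across its x closes to 37 mm. Point: its centre, half-way up (125 mm above its foot); z up along the bottle. It starts upright.
- dish_brush_center (a point): Dish brush: purple plastic with a long curved handle and a bristle head at one end, 272 mm long along its own y, 36 mm wide along its own x, 62 mm high, lying bristles down, loose, about 70 g. Point: its centre, half-way along and 31 mm above its underside; z up. Grips across its x at the centre hold it as if it were a solid block.
- soap_bar_center (a point): Soap bar: a pale, rounded, worn bar, 76 mm long along its own y, 51 mm wide along its own x, 24 mm thick, lying flat, loose, about 85 g. Point: its centre, 12 mm above its underside; z up.
- scrubbing_brush_center (a point): Scrubbing brush: a small rectangular hand brush without a handle, brown wooden block over straw-coloured bristles, 100 mm long along its own y, 42 mm wide along its own x, 37 mm high (the lower 17 mm are stiff bristles, the upper 20 mm wood), standing on its bristles, loose, about 90 g. Point: its centre, 19 mm above its underside; z up.
- cup_floor (a point): Bottle cup: the tall open rectangular grey plastic cup in the sink tray, fixed. Inside 94 mm along its own x by 60 mm along its own y, walls 4 mm thick, rim 68 mm above the point (77 mm above the worktop). Point: centre of its inner floor; z up. The bottle fits only with its broad way (its y) along the cup's x, either way round.
- trough (a point): Trough: the long narrow open compartment along the front of the pale wooden sink tray, fixed; inside 298 mm along its own y by 60 mm along its own x, floor 5 mm above the worktop, walls 17 to 21 mm above the floor. Point: centre of its floor; z up, x points to the tray's compartment behind, where the cup and the two rests stand in a row along y, 98 mm from centre to centre, in any order. The point lies 102 mm from the middle of that row.
- short_rest_stop (a point): Short drip rest: grey plastic ribbed ramp in the tray, fixed, 92 mm wide along its own y and 90 mm long up the slope, no side walls. It rises at 15 degrees towards its own +x. At its low end a stop stands 18 mm high, square to the slope. Point: where the ribs' upper surface meets the inner face of the stop, mid-width, 20 mm above the worktop; the frame is level, z up. The seated soap's centre is 38 mm up the slope from this point and 12 mm square off it.
- long_rest_stop (a point): Long drip rest: the same as the short one but 116 mm long up the slope, likewise 92 mm wide, rising at 15 degrees towards its own +x to leave its stop (18 mm high) at the low end. Point: where the ribs' upper surface meets the inner face of the stop, mid-width, 20 mm above the worktop; the frame is level, z up. The seated scrubbing brush's centre is 50 mm up the slope from this point and 19 mm square off it.
- oil_bottle_center (a point): Olive oil bottle: a tall glass bottle with a narrow neck and dark cap, 272 mm high, 60 mm square, standing upright, loose. Leave it alone. Point: its centre, 136 mm above its foot; z up.
- wooden_spoon_center (a point): Wooden cooking spoon: 332 mm long along its own x, 45 mm wide at the bowl, 14 mm high, lying flat, loose. Leave it alone. Point: its centre, 7 mm above the worktop; z up.
Mind the look-alikes: they are no part of the job. What is shaped like the part that bears soap_bar_center but yellow is not meant.

How it is judged:
At the end, for the whole second after the job is handed in: Liquid upright (7 deg) on the cup floor; dish brush on the trough floor; soap on the short rest, scrubbing brush on the long: flat on the slope, lengthwise (11 deg), within 18 mm of mid-width, low end within 8 mm of the stop; oil bottle and spoon within 20 mm of their start; all at rest (x of washing_up_liquid_center in the frame of cup_floor between -0.03 and 0.03 m and y of washing_up_liquid_center in the frame of cup_floor between -0.02 and 0.02 m and z of washing_up_liquid_center in the frame of cup_floor between 0.115 and 0.135 m and angle between washing_up_liquid_center's own z axis and vertical below 0.12 rad and x of dish_brush_center in the frame of trough between -0.02 and 0.02 m and y of dish_brush_center in the frame of trough between -0.02 and 0.02 m and z of dish_brush_center in the frame of trough between 0.015 and 0.043 m and angle between the y axis of dish_brush_center and the y axis of trough, either way round below 0.14 rad and x of soap_bar_center in the frame of short_rest_stop between 0.0266 and 0.0416 m and y of soap_bar_center in the frame of short_rest_stop between -0.018 and 0.018 m and z of soap_bar_center in the frame of short_rest_stop between 0.0144 and 0.0284 m and angle between the x axis of soap_bar_center and the y axis of short_rest_stop, either way round below 0.2 rad and angle between soap_bar_center's own z axis and vertical between 0.16 and 0.37 rad and x of scrubbing_brush_center in the frame of long_rest_stop between 0.0364 and 0.0514 m and y of scrubbing_brush_center in the frame of long_rest_stop between -0.018 and 0.018 m and z of scrubbing_brush_center in the frame of long_rest_stop between 0.0243 and 0.0383 m and angle between the x axis of scrubbing_brush_center and the y axis of long_rest_stop, either way round below 0.2 rad and angle between scrubbing_brush_center's own z axis and vertical between 0.16 and 0.37 rad and distance of each of oil_bottle_center, wooden_spoon_center from where it was at the start of the episode below 0.02 m and angle between oil_bottle_center's own z axis and vertical below 0.1 rad and linear speed of each of washing_up_liquid, dish_brush, soap_bar, scrubbing_brush below 0.02 m/s); the robot touches nothing.
It fails at once if the oil bottle was pushed or tipped (distance of oil_bottle_center from where it was at the start of the episode above 0.03 m or angle between oil_bottle_center's own z axis and vertical above 0.2 rad).
It fails at once if the wooden spoon was moved (distance of wooden_spoon_center from where it was at the start of the episode above 0.03 m).
It also fails if it takes over 118 s, if anything falls off the work surface, if the arm or the gripper's body presses on something with over 40 N, if the wrist force passes 120 N, or if a joint passes its speed limit or range.

## Working session

There is one attempt and no reset: what is moved stays moved. The work goes in short steps, each a Python script; the robot and the scene stay as the last script left them, time stands still between calls to the robot, and variables do not carry over. Pictures are saved under pics/ and viewed, at most 14 in all, crops included, and the job is handed in when it is done.

```bash
ls; mkdir -p pics; python3 - <<'E'
from plant import *
import cv2,numpy as np
for n in ("top","side"):
    im,d=get_image(n); cv2.imwrite(f"pics/{n}0.png",im[:,:,::-1]); np.savez(f"{n}0.npz",im=im,d=d)
    c=get_calibration(n); print(n,c["intrinsics"],c["world_from_camera"])
print(observe())
E
```

```text
pics
top [[389.3979896    0.         314.03155502]
 [  0.         389.3979896  194.30282751]
 [  0.           0.           1.        ]] [[ 0.01114483 -0.98597808  0.1665023   0.30197351]
 [-0.99979577 -0.01379505 -0.01476898  0.17196478]
 [ 0.0168588  -0.1663037  -0.98593045  1.48999608]
 [ 0.          0.          0.          1.        ]]
side [[465.34717156   0.         325.42859875]
 [  0.         465.34717156 206.24891925]
 [  0.           0.           1.        ]] [[ 0.0408451  -0.66813722  0.7429161  -1.05440964]
 [-0.99894262 -0.04301046  0.01624009  0.13450481]
 [ 0.02110256 -0.74279389 -0.66918751  1.52405648]
 [ 0.          0.          0.          1.        ]]
{'time_s': 0.1, 'q': array([-1.43408884e+00,  2.21161561e-01,  1.52749287e+00,  2.69893331e-05,
        1.39468427e+00, -1.26075608e-01]), 'joint_velocities': array([ 0.00161302,  0.00034516, -0.00417704, -0.00154493, -0.0016382 ,
       -0.00037532]), 'joint_torque': array([ 1.28303080e-03, -4.98244750e+01, -3.90546799e+01,  4.79381058e-06,
        5.69058800e-03, -1.42028162e-05]), 'eef_pos': array([ 0.16229404, -0.60294086,  0.19430185]), 'tcp_rot': array([-3.13986381e+00, -2.45903342e-04,  2.62778128e-01]), 'ft_force': array([-0.32095367, -0.21559242,  0.11135708]), 'torque': array([-0.02742152,  0.00260312, -0.05548355]), 'grasp_force': 0.0, 'opening': 0.08551808106962701}
```

View pics/top0.png

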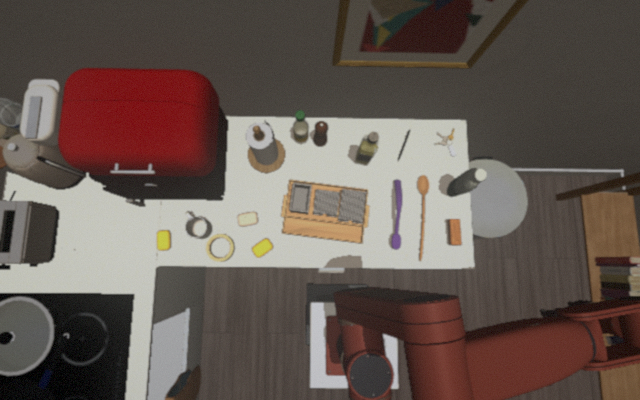

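View pics/side0.png

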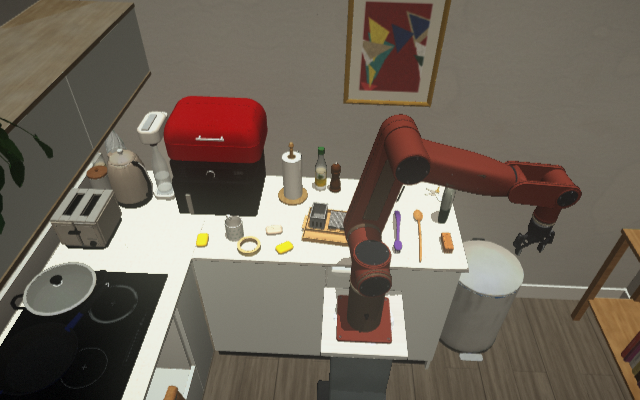

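The top picture shows the tray at px (325,210), liquid (465,182), dish brush (397,215), spoon (422,215), scrubbing brush (454,231), pale soap (248,219), yellow decoys (163,240),(262,247), and oil bottle probably (367,148) or (300,128). I'll enlarge and measure by depth.

```bash
cat > h.py <<'E'
import numpy as np,cv2
from plant import *
def cloud(n,d,K=None,T=None):
    c=get_calibration(n);K=c["intrinsics"];T=c["world_from_camera"]
    v,u=np.mgrid[:d.shape[0],:d.shape[1]]
    P=np.stack([(u-K[0,2])/K[0,0]*d,(v-K[1,2])/K[1,1]*d,d],-1)
    return P@T[:3,:3].T+T[:3,3]
E
python3 - <<'E'
from h import *
z=np.load("top0.npz");im,d=z["im"],z["d"];P=cloud("top",d)
cv2.imwrite("pics/c1.png",cv2.resize(im[165:265,230:390],None,fx=5,fy=5,interpolation=3)[:,:,::-1])
cv2.imwrite("pics/c2.png",cv2.resize(im[100:265,340:500],None,fx=3.6,fy=3.6,interpolation=3)[:,:,::-1])
H=P[:,:,2]
print("table z",[np.round(P[v,u],3) for u,v in((180,200),(270,230),(380,190),(440,200),(440,260))])
m=(H>0.008)&(d>0); m[:115]=0;m[266:]=0;m[:,:225]=0;m[:,475+20:]=0
n,l,s,c=cv2.connectedComponentsWithStats(m.astype(np.uint8))
for i in range(1,n):
    if s[i,4]<15: continue
    Q=P[l==i]; r=cv2.minAreaRect(Q[:,:2].astype(np.float32))
    print(s[i],np.round(c[i]),"c",np.round(r[0],3),"sz",np.round(r[1],3),"a",round(r[2],1),"zmax",np.round(Q[:,2].max(),3),np.round(np.median(Q[:,2]),3), im[l==i].mean(0).round())
E
```

```text
table z [array([0.524, 0.665, 0.002]), array([ 0.413,  0.316, -0.   ]), array([ 0.574, -0.107,  0.   ]), array([ 0.538, -0.342, -0.003]), array([ 0.308, -0.331,  0.002])]
[225 115   4  77 177] [226. 145.] c [0.7   0.491] sz [0.283 0.004] a 0.1 zmax 0.084 0.041 [98. 96. 91.]
[273 115 222  29 987] [367. 121.] c [ 0.813 -0.127] sz [0.119 0.888] a 0.2 zmax 0.251 0.034 [89. 87. 76.]
[ 246  120   40   54 1486] [264. 148.] c [0.701 0.341] sz [0.135 0.153] a 2.3 zmax 0.323 0.181 [134. 124. 112.]
[313 121  16  26 312] [321. 133.] c [0.77  0.128] sz [0.053 0.053] a 49.8 zmax 0.173 0.122 [82. 72. 63.]
[355 132  25  35 560] [367. 149.] c [ 0.728 -0.045] sz [0.058 0.116] a 77.2 zmax 0.28 0.198 [112. 108.  89.]
[402 132   8  18  28] [405. 141.] c [ 0.772 -0.209] sz [0.009 0.076] a 67.9 zmax 0.016 0.011 [109. 109. 103.]
[447 168  40  29 684] [467. 182.] c [ 0.582 -0.384] sz [0.048 0.077] a 89.8 zmax 0.263 0.19 [98. 97. 90.]
[418 175  12  55 223] [423. 195.] c [ 0.529 -0.266] sz [0.046 0.211] a 83.2 zmax 0.021 0.012 [170. 134. 100.]
[ 281  180   89   64 2722] [329. 206.] c [0.487 0.106] sz [0.33  0.209] a 83.4 zmax 0.085 0.027 [141. 128. 112.]
[391 180  12  70 424] [398. 216.] c [ 0.479 -0.164] sz [0.036 0.266] a 87.7 zmax 0.066 0.038 [121. 101. 134.]
[238 212  21  15 252] [248. 219.] c [0.453 0.399] sz [0.05  0.076] a 9.2 zmax 0.031 0.021 [192. 186. 160.]
[448 219  14  27 335] [455. 232.] c [ 0.412 -0.382] sz [0.098 0.044] a 0.7 zmax 0.046 0.036 [162. 118.  85.]
[339 230  11   8  26] [343. 233.] c [0.403 0.035] sz [0.026 0.038] a 1.1 zmax 0.013 0.009 [195. 153. 106.]
[420 231   5  30  80] [422. 245.] c [ 0.361 -0.261] sz [0.015 0.111] a 82.8 zmax 0.019 0.011 [173. 143. 114.]
[225 235  11  26 123] [230. 248.] c [0.345 0.462] sz [0.092 0.036] a 2.5 zmax 0.032 0.024 [175. 166. 127.]
[252 238  22  20 262] [262. 248.] c [0.346 0.341] sz [0.05  0.076] a 34.4 zmax 0.033 0.021 [193. 185.  82.]
```

View pics/c1.png

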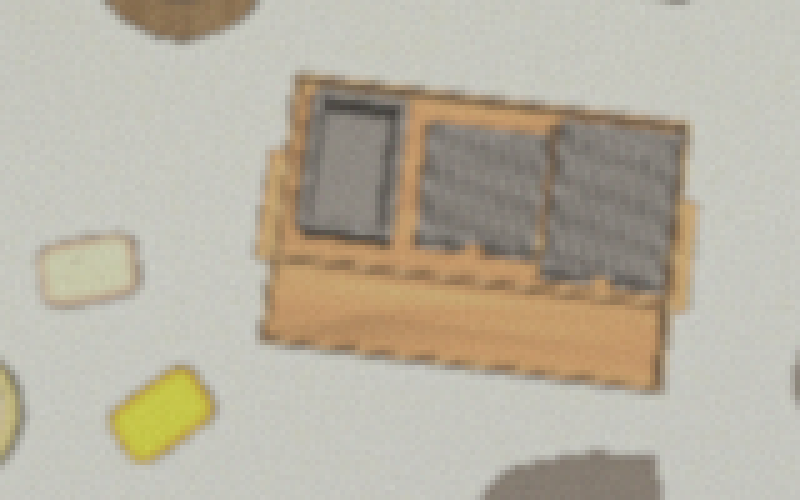

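View pics/c2.png

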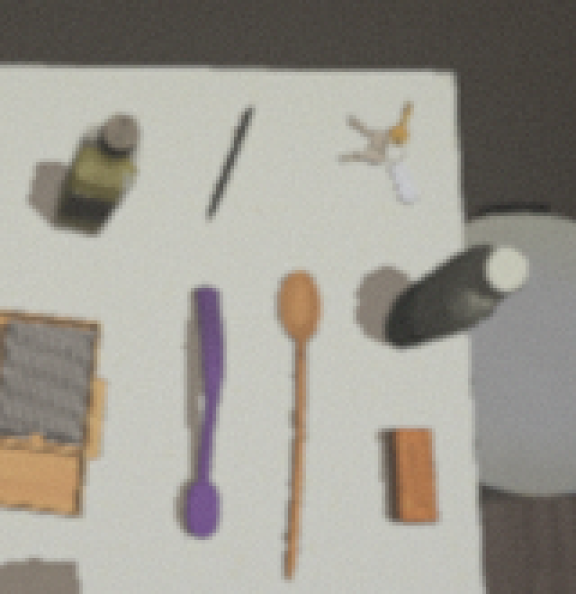

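```bash
python3 - <<'E'
from h import *
z=np.load("top0.npz");im,d=z["im"],z["d"];P=cloud("top",d)
for v in range(180,246,3): print(v,(P[v,280:372:4,2]*1000).round().astype(int), P[v,324,:2].round(3))
print(P[200,280:372:4,1].round(3))
m=P[:,:,2]>.235; m[:,:447]=0;m[:160]=0;m[200:]=0;m[:,490:]=0
Q=P[m];print(Q[:,:2].min(0),Q[:,:2].max(0),Q[:,2].max(),len(Q))
for lo in(.05,.12,.2,.24,.252):
  m=(P[:,:,2]>lo)&(P[:,:,2]<lo+.03); m[:,:447]=0;m[:160]=0;m[200:]=0;m[:,490:]=0
  Q=P[m]; print(lo,len(Q),Q[:,:2].min(0).round(3),Q[:,:2].max(0).round(3))
E
```

```text
180 [  0   1   0  31  26  -1   2   6   3   3  -1  -3   3   1   3   6  -8  -9
 -12   5   0  -8  -2] [0.611 0.111]
183 [ 3  3  3  8 76 76  6 18 23 22 22 -2  0  4  2  5 -1  3 -2  0 -4  3 -1] [0.599 0.111]
186 [-1  5 -3  3 31 47 50 61  5  2  4  3  4  9 23 24 27  2 -6  1  0  3 -4] [0.586 0.111]
189 [-3 -5 28 11  7 10 13 11  5  5  2  9  0  7  5  7 48  8  4 13 23 21  2] [0.573 0.111]
192 [-1 -3 28 76  4  3 14 12 18 32 35 41 46 47 39 45 53 48 48 46 44 49 25] [0.556 0.113]
195 [ 1 26 22 72  1  4 12 11  5 34 33 35 47 43 41  0 43 38 40 44 56 42  3] [0.546 0.112]
198 [ 5 23  9 76  9  6  6  5  4 33 32 37 35 37 39  8 38 44 40 48 43 42  0] [0.534 0.112]
201 [ 0 23 10 71 10  9 10  6  4 29 29 27 31 36 33 10 36 31 42 43 37 41  2] [0.524 0.112]
204 [ 1 30  8 77  3  5  3 79  2 27 26 23 29 28 35  5 31 34 35 32 33 36 -7] [0.513 0.112]
207 [ 6 23  9 22  6 10 14 83  5 26 23 31 26 26 32 33 29 29 31 35 36 34 31] [0.5   0.112]
210 [ 0 28  4 72 81 75 76 80  3 22 19 24 24 19 28 30 31 28 29 28 28  5 32] [0.49  0.112]
213 [   2   26    4    8    6    8   30   37    9   32   18   13 1490   19
   14   25   30   30  
[... 712 characters left out ...]
-6 -2 -5  1  2 -4 -1  0  5 33 28  4  5  0  6  6  1  7 10  1  8  6  8] [0.389 0.11 ]
240 [ 0 -1 -2 -6 -1  2  0  3 -2  7  3  0  1  4 10 31 32  3  1  3  5  6  3] [0.378 0.11 ]
243 [ 2 -3  0 -1  1  3  0  1  2  1  1  2 -3  3  0 -3  0  3  0  0 15  3  0] [0.366 0.11 ]
[ 0.281  0.264  0.25   0.231  0.219  0.203  0.188  0.173  0.157  0.142
  0.127  0.112  0.097  0.082  0.067  0.049  0.037  0.022  0.006 -0.009
 -0.024 -0.039 -0.06 ]
[ 0.30197351 -0.40832255] [0.60307989 0.17196478] 1.4899960798802663 163
0.05 46 [ 0.547 -0.386] [ 0.616 -0.362]
0.12 62 [ 0.544 -0.387] [ 0.62 -0.36]
0.2 114 [ 0.549 -0.4  ] [ 0.618 -0.363]
0.24 149 [ 0.562 -0.408] [ 0.603 -0.37 ]
0.252 119 [ 0.562 -0.408] [ 0.603 -0.37 ]
```

```bash
python3 - <<'E'
from h import *
z=np.load("top0.npz");im,d=z["im"],z["d"];P=cloud("top",d);H=P[:,:,2]
hsv=cv2.cvtColor(im,cv2.COLOR_RGB2HSV)
def rect(m,name):
    n,l,s,c=cv2.connectedComponentsWithStats(m.astype(np.uint8),connectivity=4)
    i=1+s[1:,4].argmax();Q=P[l==i];r=cv2.minAreaRect(Q[:,:2].astype(np.float32));print(name,s[i],np.round(r[0],4),np.round(r[1],3),round(r[2],1));return Q
reg=np.zeros(H.shape,bool);reg[178:246,280:372]=1
print("sat rows");
for v in(190,200,210,218,230):print(hsv[v,282:370:3,1])
rect(reg&(H>.055)&(H<.1),"cup")
# wood tray outline
rect(reg&((H>.012)|(hsv[:,:,1]>70))&(H<.1),"tray")
def lineyaw(pts): # fit
    p=np.array(pts);return p
a=-7.2*np.pi/180
# front wall & divider & back wall: wall-height wood points, in tray axes
R=np.array([[np.cos(a),np.sin(a)],[-np.sin(a),np.cos(a)]])
T=P[:,:,:2]@R.T
wood=reg&(hsv[:,:,1]>75)&(H>.012)&(H<.04)
h,e=np.histogram(T[wood][:,0],bins=np.arange(.32,.62,.004));print(np.c_[e[:-1].round(3),h][h>4].tolist())
h,e=np.histogram(T[wood][:,1],bins=np.arange(-.04,.34,.004));print(np.c_[e[:-1].round(3),h][h>4].tolist())
# front wall yaw fit
for lo,hi in((.33,.375),(.55,.61)):
    w=wood&(T[:,:,0]>lo)&(T[:,:,0]<hi); q=T[w]; 
    if len(q)>5: p=np.polyfit(q[:,1],q[:,0],1);print("wall",lo,len(q),p,np.degrees(np.arctan(p[0])))
g=reg&(hsv[:,:,1]<60)&(H>.015)&(H<.06)
h,e=np.histogram(T[g][:,1],bins=np.arange(-.04,.34,.004));print(np.c_[e[:-1].round(3),h][h>2].tolist())
np.savez("t.npz",T=T,g=g)
E
```

```text
sat rows
[ 11   8  78  77  23  21  20  22  24  17 110  88  34  42  57  85  96 105
 116 111  53  26  33  39  59  81  81  92  85  15]
[ 21 109 114  27  22  25  25  23  23  54 118  26  24  23  24  20  22  25
  20  68  26  27  18  20  21  25  22  19  69  12]
[ 89 110 116  25  19  18  17  21  22 102 104  18  21  27  21  32  25  23
  31  51  19  20  19  20  21  17  26  41 110  43]
[ 16 105 111 109 109 106 107 100 112 111 114 117 115 116 113 119 113 114
 114  23  25  22  28  25  22  26  21  74 108  19]
[ 65 116 116 114 112 115 118 111 112 114 115 115 116 118 113 114 113 116
 111 111 113 114 113 115 115 117 119  69  11  13]
cup [290 183  23  30 180] [0.5298 0.1995] [0.071 0.105] 83.3
tray [ 281  180   89   64 4151] [0.4869 0.1072] [0.333 0.209] 83.4
[[0.364, 17.0], [0.368, 37.0], [0.396, 5.0], [0.428, 74.0], [0.432, 41.0], [0.436, 16.0], [0.44, 8.0], [0.444, 11.0], [0.448, 30.0], [0.452, 11.0], [0.456, 8.0], [0.46, 9.0], [0.464, 10.0], [0.468, 8.0], [0.472, 8.0], [0.476, 9.0], [0.48, 8.0], [0.484, 9.0], [0.488, 9.0], [0.492, 7.0], [0.496, 9.0], [0.5, 9.0], [0.504, 9.0], [0.508, 6.0], [0.564,
[... 737 characters left out ...]
.0], [0.068, 33.0], [0.072, 36.0], [0.076, 30.0], [0.08, 37.0], [0.084, 36.0], [0.088, 29.0], [0.092, 36.0], [0.096, 33.0], [0.1, 30.0], [0.104, 38.0], [0.108, 40.0], [0.112, 20.0], [0.12, 8.0], [0.124, 21.0], [0.128, 29.0], [0.132, 30.0], [0.136, 28.0], [0.14, 26.0], [0.144, 27.0], [0.148, 25.0], [0.152, 27.0], [0.156, 23.0], [0.16, 25.0], [0.164, 24.0], [0.168, 26.0], [0.172, 24.0], [0.176, 24.0], [0.18, 27.0], [0.184, 26.0], [0.188, 27.0], [0.192, 27.0], [0.196, 27.0], [0.2, 27.0], [0.204, 26.0], [0.208, 25.0], [0.244, 5.0], [0.248, 4.0], [0.252, 4.0], [0.256, 6.0], [0.26, 5.0], [0.264, 5.0], [0.268, 3.0], [0.272, 4.0], [0.276, 4.0], [0.28, 4.0], [0.284, 4.0], [0.288, 4.0], [0.292, 14.0]]
```

```bash
python3 - <<'E'
from h import *
z=np.load("top0.npz");im,d=z["im"],z["d"];P=cloud("top",d);H=P[:,:,2]
hsv=cv2.cvtColor(im,cv2.COLOR_RGB2HSV)
a=np.radians(-6.6);R=np.array([[np.cos(a),-np.sin(a)],[np.sin(a),np.cos(a)]]);T=P[:,:,:2]@R
reg=np.zeros(H.shape,bool);reg[178:246,280:372]=1
wood=reg&(hsv[:,:,1]>75)&(H>.014)&(H<.04)
for lo,hi in((.36,.386),(.425,.45),(.57,.60)):
    w=wood&(T[:,:,0]>lo)&(T[:,:,0]<hi);q=T[w];p=np.polyfit(q[:,1],q[:,0],1);print(lo,len(q),np.median(q[:,0]),np.degrees(p[0]))
g=reg&(hsv[:,:,1]<60)&(H<.06)
h,e=np.histogram(T[g&(H>.02)][:,1],bins=np.arange(-.02,.3,.003));print(np.c_[e[:-1].round(3),h][(h>2)&(h<25)].tolist())
c=cv2.minAreaRect(P[reg&(H>.055)&(H<.1)][:,:2].astype(np.float32));print("cup tray",np.array(c[0])@R,c[1:])
for n,lo,hi in(("long",.02,.095),("short",.128,.195)):
    w=g&(T[:,:,1]>lo)&(T[:,:,1]<hi)&(T[:,:,0]>.43)
    X,Z=T[w][:,0],H[w]
    s=(X>.49)&(X<.56)&(Z>.015); p=np.polyfit(X[s],Z[s],1); t=np.tan(np.radians(15)); x20=np.median(X[s]-(Z[s]-.020)/t)
    print(n,"slope",np.degrees(np.arctan(p[0])),"x at z=20",x20)
    res=Z-(.020+(X-x20)*t)
    for x in np.arange(.425,.5,.004):
        k=(X>=x)&(X<x+.004)
        if k.sum(): print(round(x,3),k.sum(),(np.median(Z[k])*1e3).round(),end="; ")
    print()
for nm,b,zr in(("brush",(391,180,12,70),(.01,.07)),("soap",(236,210,25,19),(.012,.035)),("scrub",(446,217,18,31),(.027,.05)),("liq",(447,165,42,34),(.03,.3)),("cap",(478,165,12,20),(.24,.3))):
    u,v,w,h_=b;m=np.zeros(H.shape,bool);m[v:v+h_,u:u+w]=1;m&=(H>zr[0])&(H<zr[1]);Q=P[m];r=cv2.minAreaRect(Q[:,:2].astype(np.float32));print(nm,np.round(r[0],4),np.round(r[1],3),round(r[2],1),"bbox",Q[:,:2].min(0).round(3),Q[:,:2].max(0).round(3))
E
```

```text
0.36 57 0.37025330039146603 0.21940889050600482
0.425 147 0.4339007622063771 -0.1745426581266613
0.57 68 0.571554347526063 -0.07517961767312376
[[-0.005, 5.0], [-0.002, 10.0], [0.007, 16.0], [0.01, 18.0], [0.016, 6.0], [0.022, 21.0], [0.028, 23.0], [0.031, 20.0], [0.034, 22.0], [0.037, 22.0], [0.046, 23.0], [0.049, 24.0], [0.055, 22.0], [0.058, 21.0], [0.061, 22.0], [0.067, 24.0], [0.07, 22.0], [0.076, 22.0], [0.079, 23.0], [0.085, 22.0], [0.091, 22.0], [0.094, 21.0], [0.103, 24.0], [0.106, 24.0], [0.109, 3.0], [0.115, 5.0], [0.118, 14.0], [0.121, 21.0], [0.124, 19.0], [0.127, 15.0], [0.13, 19.0], [0.133, 19.0], [0.136, 17.0], [0.139, 18.0], [0.142, 17.0], [0.145, 20.0], [0.148, 18.0], [0.151, 17.0], [0.154, 19.0], [0.157, 18.0], [0.16, 19.0], [0.163, 17.0], [0.166, 18.0], [0.169, 16.0], [0.172, 17.0], [0.175, 18.0], [0.178, 19.0], [0.181, 15.0], [0.184, 19.0], [0.187, 19.0], [0.19, 19.0], [0.193, 21.0], [0.196, 18.0], [0.199, 19.0], [0.202, 18.0], [0.205, 12.0], [0.244, 4.0], [0.247, 4.0], [0.253, 3.0], [0.256, 3.0], [0.259, 3.0], [0.268, 3.0], [0.274, 3.0], [0.277, 3.0], [0.283, 3.
[... 352 characters left out ...]
.481 19 28.0; 0.485 22 29.0; 0.489 22 31.0; 0.493 22 31.0; 0.497 20 34.0; 
short slope 14.927340832936284 x at z=20 0.46361380179002576
0.453 10 37.0; 0.457 7 24.0; 0.461 18 18.0; 0.465 19 22.0; 0.469 21 22.0; 0.473 19 24.0; 0.477 18 23.0; 0.481 19 24.0; 0.485 19 26.0; 0.489 20 28.0; 0.493 18 30.0; 0.497 19 29.0; 
brush [ 0.4789 -0.1637] [0.036 0.266] 87.7 bbox [ 0.346 -0.186] [ 0.612 -0.141]
soap [0.4534 0.399 ] [0.05  0.076] 9.2 bbox [0.425 0.36 ] [0.479 0.437]
scrub [ 0.4122 -0.3819] [0.098 0.044] 0.7 bbox [ 0.363 -0.404] [ 0.461 -0.359]
liq [ 0.5819 -0.3842] [0.048 0.077] 89.8 bbox [ 0.543 -0.408] [ 0.62 -0.36]
cap [ 0.5823 -0.3939] [0.029 0.042] 88.9 bbox [ 0.562 -0.408] [ 0.603 -0.379]
```

```bash
cat >> h.py <<'E'
A=np.radians(-6.6);CA,SA=np.cos(A),np.sin(A);TX=np.array([CA,SA,0]);TY=np.array([-SA,CA,0]);Z=np.array([0,0,1.])
S=np.radians(15);UP=TX*np.cos(S)+Z*np.sin(S);N=-TX*np.sin(S)+Z*np.cos(S)
def tray(x,y,z): return TX*x+TY*y+Z*z
LONG=tray(.4495,.0643,.020);SHORT=tray(.462,.1623,.020);CUP=tray(.5025,.260,.009);TROUGH=tray(.402,.1623,.005)
def wrap(p): return (p+np.pi/2)%np.pi-np.pi/2
def st(msg):
    o=observe();print(msg,round(o["time_s"],2),o["eef_pos"].round(4),o["tcp_rot"].round(3),"open",round(o["opening"],4),"F",o["ft_force"].round(1),"g",round(o["grasp_force"],1),"q6",o["q"][5].round(2))
def pick(xy,yaw,z,hov,opening,f,lift):
    gripper_to(opening)
    movep([*xy,hov],[np.pi,0,yaw]); st("hover")
    print("hit",move_l([*xy,z],feed=.12,max_force=20)); st("down")
    gripper_to(0.0,f); st("grip")
    move_l([*xy,lift],feed=.2); st("lift")
def place_slope(stop,up,off,dz,flip=0):
    # up/off: object's seated centre; dz: centre height above TCP
    rot=[np.pi,-S,A] if not flip else [np.pi,S,A+np.pi]
    tgt=lambda u,h: stop+UP*(up+u)+N*(off-dz+h)
    movep(tgt(.012,.07),rot); st("above slope")
    print("hit",move_l(tgt(.012,.004),feed=.1,max_force=15)); st("near")
    print("stop hit",move_l(tgt(-.008,.004),feed=.02,max_force=5)); st("at stop")
    p=observe()["eef_pos"]
    print("slope hit",move_l(p-N*.009,feed=.02,max_force=6)); st("on slope")
E
python3 - <<'E'
from h import *
p=np.array([.4122,-.3819])
pick(p,np.radians(.7),.008,.12,.075,40,.12)
place_slope(LONG,.050,.019,.0185-.008)
E
```

```text
hover 1.66 [ 0.412  -0.3829  0.1205] [ 3.141 -0.     0.012] open 0.0752 F [-0.3  0.  -0.2] g 0.0 q6 0.67
hit False
down 2.74 [ 0.4127 -0.3826  0.0089] [ 3.14e+00 -1.00e-03  1.20e-02] open 0.0751 F [0.4 0.2 0.3] g 0.0 q6 0.67
grip 3.44 [ 0.4122 -0.3819  0.008 ] [-3.142  0.     0.012] open -0.0 F [ 0.5 -0.1 -0.1] g 0.0 q6 0.67
lift 4.15 [ 0.4117 -0.3813  0.1189] [-3.14e+00  1.00e-03  1.20e-02] open 0.0001 F [-0.3  0.  -0.4] g 0.0 q6 0.67
above slope 5.62 [0.4935 0.007  0.1119] [ 3.141 -0.262 -0.116] open -0.0 F [0.4 0.2 0.3] g 0.0 q6 1.53
hit False
near 6.43 [0.5105 0.0055 0.0485] [ 3.142 -0.262 -0.115] open 0.0001 F [-0.2  0.5 -0.2] g 0.0 q6 1.53
stop hit False
at stop 7.58 [0.4912 0.0079 0.043 ] [ 3.142 -0.262 -0.115] open -0.0002 F [ 0.1  0.2 -0.3] g 0.0 q6 1.53
slope hit False
on slope 8.18 [0.4934 0.0076 0.0342] [-3.142 -0.261 -0.115] open -0.0002 F [ 0.2 -0.3  0.2] g 0.0 q6 1.53
```

```bash
python3 - <<'E'
from h import *
move_l(observe()["eef_pos"]+[0,0,.1],feed=.2)
movep([.412,-.30,.16],[np.pi,0,0])
im,d=get_image("wrist");c=get_calibration("wrist");print(c)
im2,d2=get_image("top");np.savez("top1.npz",im=im2,d=d2)
a=im2[170:265,330:490]
cv2.imwrite("pics/w1.png",np.hstack([cv2.resize(im,(480,300)),cv2.resize(a,(505,300))])[:,:800,::-1])
st("")
E
```

```text
{'intrinsics': array([[309.70691629,   0.        , 318.71418798],
       [  0.        , 309.70691629, 198.66003408],
       [  0.        ,   0.        ,   1.        ]]), 'world_from_camera': array([[ 6.83362186e-04, -9.51182901e-01, -3.08626993e-01,
         4.91555232e-01],
       [-9.99999673e-01, -7.83809226e-04,  2.01485849e-04,
        -2.97802666e-01],
       [-4.33554579e-04,  3.08626755e-01, -9.51183126e-01,
         3.36444902e-01],
       [ 0.00000000e+00,  0.00000000e+00,  0.00000000e+00,
         1.00000000e+00]])}
 10.14 [ 0.4124 -0.2986  0.1596] [-3.141e+00  0.000e+00  2.000e-03] open 0.0001 F [ 0.6  1.4 -0.1] g 0.0 q6 0.79
```

View pics/w1.png

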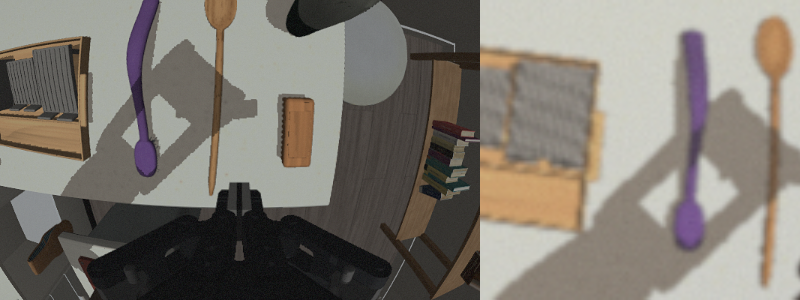

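The wrist view shows the scrubbing brush still standing at wrist px (396,175), spoon at (288,130) and dish brush at (195,210). I missed it, so I'll compute its position from the wrist view.

```bash
cat >> h.py <<'E'
def wcloud(d,c):
    K=c["intrinsics"];T=c["world_from_camera"]
    v,u=np.mgrid[:d.shape[0],:d.shape[1]];x=(u-K[0,2])/K[0,0];y=(v-K[1,2])/K[1,1];th=np.hypot(x,y)+1e-9
    t=np.tan(np.minimum(th,1.5))/th
    P=np.stack([x*t*d,y*t*d,d],-1)
    return P@T[:3,:3].T+T[:3,3]
def orect(P,m,name):
    n,l,s,c=cv2.connectedComponentsWithStats(m.astype(np.uint8),connectivity=4);i=1+s[1:,4].argmax()
    Q=P[l==i];r=cv2.minAreaRect(Q[:,:2].astype(np.float32));print(name,s[i],np.round(r[0],4),np.round(r[1],3),round(r[2],1),"zmed",np.median(Q[:,2]).round(3));return Q
E
python3 - <<'E'
from h import *
c=get_calibration("wrist");im,d=get_image("wrist");P=wcloud(d,c)
for u,v in((396,175),(230,180),(440,200),(195,210),(290,160),(60,170)): print(u,v,P[v,u].round(3),im[v,u])
m=np.zeros(d.shape,bool);m[115:235,365:430]=1
orect(P,m&(P[:,:,2]>.027)&(P[:,:,2]<.05),"scrub w")
m=np.zeros(d.shape,bool);m[0:240,160:220]=1
orect(P,m&(P[:,:,2]>.012)&(P[:,:,2]<.08),"brush w")
z=np.load("top1.npz");P=cloud("top",z["d"]);m=np.zeros(P.shape[:2],bool);m[217:248,446:470]=1
orect(P,m&(P[:,:,2]>.027)&(P[:,:,2]<.05),"scrub top1")
E
```

```text
396 175 [ 0.42  -0.377  0.036] [134  94  63]
230 180 [ 0.405 -0.195 -0.001] [164 168 159]
440 200 [ 0.38  -0.445 -0.002] [167 172 163]
195 210 [ 0.379 -0.16   0.031] [ 92  67 114]
290 160 [ 0.429 -0.267  0.01 ] [91 70 48]
60 170 [0.427 0.076 0.004] [157 124  89]
scrub w [ 377  131   42   93 3538] [ 0.4149 -0.3802] [0.099 0.043] 1.1 zmed 0.036
brush w [ 169    0   44  236 4745] [ 0.4794 -0.1662] [0.036 0.265] 85.3 zmed 0.039
scrub top1 [449 219   5   4  14] [ 0.4553 -0.3679] [0.011 0.013] 2.5 zmed 0.034
```

```bash
python3 - <<'E'
from h import *
p=[.4140,-.3810];gripper_to(.075)
movep([*p,.10],[np.pi,0,.015])
print(move_l([*p,.004],feed=.12,max_force=20))
a=get_image("wrist")[0]; st("d"); gripper_to(.036,40); st("g1")
b=get_image("wrist")[0]; s=get_image("side")[0]
cv2.imwrite("pics/w2.png",np.hstack([a[130:330,200:460],b[130:330,200:460],cv2.resize(s[200:290,400:500],(222,200))])[:,:800,::-1])
E
```

```text
False
d 12.38 [ 0.4147 -0.3818  0.0052] [ 3.14e+00 -1.00e-03  1.50e-02] open 0.0752 F [-0.3  0.3  0.5] g 0.0 q6 0.67
g1 12.83 [ 0.414  -0.3811  0.0041] [ 3.142 -0.     0.015] open 0.036 F [0.  0.5 0.3] g 0.0 q6 0.67
```

View pics/w2.png

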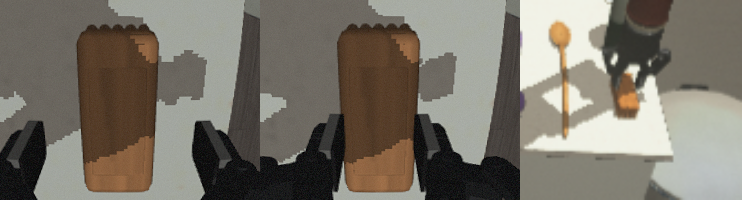

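Left and middle: open and 36 mm pads beside the near half of the brush, apparently touching its edges yet with no force. I'll check the pad positions in depth.

```bash
python3 - <<'E'
from h import *
c=get_calibration("wrist");im,d=get_image("wrist");P=wcloud(d,c);st("")
T=c["world_from_camera"];K=c["intrinsics"]
def proj(p):
    q=np.linalg.inv(T)@[*p,1];th=np.arctan2(np.hypot(q[0],q[1]),q[2]);r=np.hypot(q[0],q[1]);return (K[0,0]*th*q[0]/r+K[0,2],K[0,0]*th*q[1]/r+K[1,2])
for z in(.004,.023,.04):
  for y in(-.399,-.363): print(z,y,np.round(proj((.414,y,z))))
for v in range(160,340,12): print(v,[tuple((P[v,u]*1000).round().astype(int)) for u in (268,276,284,320,356,366,376)])
E
```

```text
12.98 [ 0.414 -0.381  0.004] [-3.142  0.     0.015] open 0.036 F [ 0.1  0.2 -0.8] g 0.0 q6 0.67
0.004 -0.399 [349. 232.]
0.004 -0.363 [291. 231.]
0.023 -0.399 [352. 246.]
0.023 -0.363 [289. 245.]
0.04 -0.399 [355. 260.]
0.04 -0.363 [286. 259.]
160 [(np.int64(458), np.int64(-349), np.int64(-2)), (np.int64(458), np.int64(-354), np.int64(-1)), (np.int64(458), np.int64(-359), np.int64(-2)), (np.int64(464), np.int64(-380), np.int64(30)), (np.int64(459), np.int64(-402), np.int64(-2)), (np.int64(459), np.int64(-408), np.int64(-1)), (np.int64(459), np.int64(-414), np.int64(-2))]
172 [(np.int64(451), np.int64(-349), np.int64(-1)), (np.int64(451), np.int64(-354), np.int64(-3)), (np.int64(459), np.int64(-363), np.int64(35)), (np.int64(459), np.int64(-380), np.int64(35)), (np.int64(459), np.int64(-398), np.int64(33)), (np.int64(451), np.int64(-409), np.int64(-2)), (np.int64(452), np.int64(-415), np.int64(-1))]
184 [(np.int64(443), np.int64(-348), np.int64(-2)), (np.int64(443), np.int64(-353), np.int64(-3)), (np.int64(453), np.int64(-362), np.int64(35)), (np.int64(454), np.int64(-380), np.int64(3
[... 3458 characters left out ...]
nt64(-400), np.int64(94))]
316 [(np.int64(431), np.int64(-364), np.int64(107)), (np.int64(407), np.int64(-362), np.int64(77)), (np.int64(341), np.int64(-355), np.int64(-2)), (np.int64(372), np.int64(-382), np.int64(35)), (np.int64(342), np.int64(-409), np.int64(-1)), (np.int64(432), np.int64(-394), np.int64(107)), (np.int64(431), np.int64(-398), np.int64(106))]
328 [(np.int64(431), np.int64(-365), np.int64(112)), (np.int64(328), np.int64(-348), np.int64(-2)), (np.int64(329), np.int64(-355), np.int64(-1)), (np.int64(329), np.int64(-382), np.int64(-2)), (np.int64(329), np.int64(-410), np.int64(-2)), (np.int64(431), np.int64(-394), np.int64(112)), (np.int64(431), np.int64(-397), np.int64(112))]
```

The depth shows the finger tips at z≈0.042 while the reported TCP is 0.004, so the real tips sit some 35 mm behind the nominal TCP. I'll descend guarded to confirm.

```bash
python3 - <<'E'
from h import *
p=[.4140,-.3810];gripper_to(.065)
def tip(msg):
    c=get_calibration("wrist");im,d=get_image("wrist");P=wcloud(d,c)
    Q=P[np.abs(P[:,:,0]-.424)<.004]; Q=Q[(Q[:,2]>-.01)&(Q[:,2]<.09)]
    for s in(-1,1):
        w=.381+np.array([0]);k=(s*(Q[:,1]+.381)>.024)&(s*(Q[:,1]+.381)<.06)&(Q[:,2]>.005);print(msg,s,k.sum(),np.sort(Q[k][:,2])[:6].round(3) if k.any() else "")
tip("open.065")
print(move_l([*p,-.024],feed=.05,max_force=8)); st("down"); tip("low")
gripper_to(0.0,40); st("grip")
E
```

```text
open.065 -1 1436 [0.044 0.045 0.045 0.045 0.046 0.046]
open.065 1 1380 [0.046 0.046 0.046 0.047 0.047 0.048]
False
down 14.13 [ 0.414  -0.381  -0.0241] [-3.141  0.     0.015] open 0.0647 F [-0.2 -0.1 -0.3] g 0.0 q6 0.67
low -1 3895 [0.017 0.017 0.017 0.017 0.017 0.018]
low 1 3652 [0.019 0.019 0.019 0.019 0.019 0.019]
grip 14.52 [ 0.4144 -0.3815 -0.0234] [ 3.141e+00 -1.000e-03  1.500e-02] open 0.0413 F [-0.7  0.4  2.3] g 42.2 q6 0.67
```

```bash
python3 - <<'E'
from h import *
move_l([.414,-.381,.08],feed=.2); st("lift")
place_slope(LONG,.050,.019,.0185+.0237)
E
```

```text
lift 15.18 [ 0.4134 -0.3803  0.0789] [-3.14e+00  1.00e-03  1.50e-02] open 0.0416 F [-0.2  0.3 -1.6] g 41.8 q6 0.67
above slope 16.65 [0.5016 0.006  0.0812] [ 3.141 -0.262 -0.116] open 0.0411 F [ 0.4 -0.7 -0.3] g 41.8 q6 1.53
hit False
near 17.46 [0.5187 0.0045 0.0178] [ 3.142 -0.262 -0.116] open 0.0413 F [ 0.3  0.2 -0.4] g 41.8 q6 1.53
stop hit True
at stop 18.23 [0.5041 0.0064 0.014 ] [-3.142 -0.266 -0.115] open 0.0412 F [ 2.1 -0.1  1.6] g 41.8 q6 1.53
slope hit True
on slope 18.54 [0.5054 0.0063 0.0102] [ 3.142 -0.264 -0.115] open 0.0414 F [-1.4  0.8  5.5] g 42.8 q6 1.53
```

```bash
cat >> h.py <<'E'
def release(op,dist,axis):
    gripper_to(op); o=observe()["eef_pos"]; move_l(o+axis*dist,feed=.2); st("released")
E
python3 - <<'E'
from h import *
release(.062,.09,N)
c=get_calibration("wrist");im,d=get_image("wrist");P=wcloud(d,c)
cv2.imwrite("pics/w3.png",cv2.resize(im[:,120:600],(720,600))[:,:,::-1]); np.savez("w3.npz",P=P,im=im)
hsv=cv2.cvtColor(im,cv2.COLOR_RGB2HSV)
x=(P-LONG);u,v,n=x@UP,x@TY,x@N
m=(n>.03)&(n<.05)&(u>-.02)&(u<.13)&(abs(v)<.06)
Q=np.c_[u[m],v[m]].astype(np.float32);print(len(Q),cv2.minAreaRect(Q),np.median(n[m]))
mm=(abs(v)<.05)&(u>.105)&(u<.115);print("slope n",np.median(n[mm]))
E
```

```text
released 19.48 [0.4818 0.009  0.0964] [-3.142 -0.266 -0.115] open 0.0621 F [-0.6 -0.2 -0.4] g 0.0 q6 1.53
7113 ((0.04813627898693085, 0.0010157767683267593), (0.09733209758996964, 0.042523033916950226), 0.23716506361961365) 0.03629630393891043
slope n -0.0030791927142906805
```

View pics/w3.png

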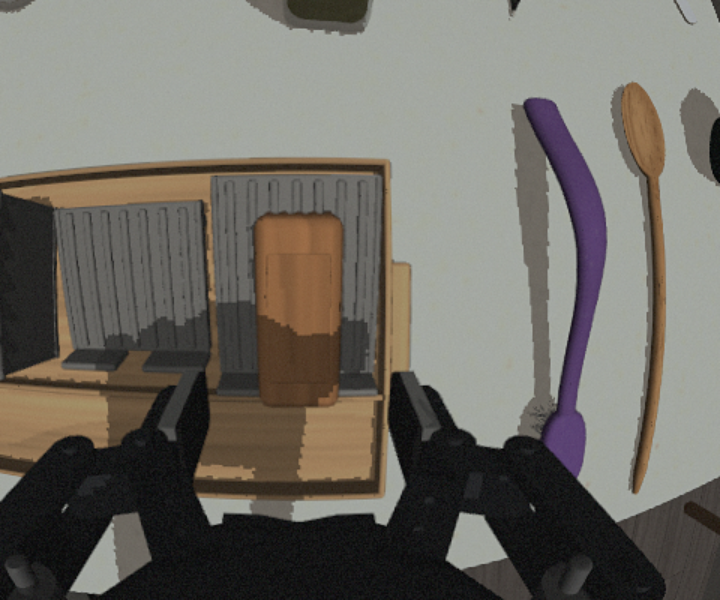

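The wrist view shows the scrubbing brush seated on the long rest against its stop (measured u=48 mm, 1 mm off mid-width), with the short rest empty. Soap next.

```bash
python3 - <<'E'
from h import *
pick([.4534,.399],np.radians(99.2),-.036,.06,.066,30,.06)
E
```

```text
hover 21.19 [0.4538 0.3982 0.06  ] [3.141 0.    1.73 ] open 0.066 F [-0.3 -0.2  0.8] g 0.0 q6 0.43
hit False
down 22.14 [ 0.4542  0.3994 -0.0351] [ 3.140e+00 -1.000e-03  1.731e+00] open 0.0659 F [-0.3  0.5  0.2] g 0.0 q6 0.43
grip 22.44 [ 0.4545  0.3997 -0.0344] [ 3.139e+00 -1.000e-03  1.731e+00] open 0.0487 F [-0.1 -0.7  6.5] g 31.1 q6 0.43
lift 23.07 [0.4528 0.3986 0.0592] [-3.141  0.     1.731] open 0.0489 F [-0.4 -0.7 -1.7] g 31.2 q6 0.43
```

```bash
python3 - <<'E'
from h import *
place_slope(SHORT,.038,.012,.012+.0350)
release(.06,.10,N)
c=get_calibration("wrist");im,d=get_image("wrist");P=wcloud(d,c)
cv2.imwrite("pics/w4.png",cv2.resize(im[:,120:600],(720,600))[:,:,::-1])
x=(P-SHORT);u,v,n=x@UP,x@TY,x@N
m=(n>.012)&(n<.03)&(u>.004)&(u<.085)&(abs(v)<.045)
Q=np.c_[u[m],v[m]].astype(np.float32);print(len(Q),cv2.minAreaRect(Q),np.median(n[m]))
E
```

```text
above slope 24.32 [0.5162 0.1039 0.066 ] [ 3.141 -0.26  -0.114] open 0.0487 F [-0.4  1.  -1.2] g 31.2 q6 1.81
hit False
near 25.13 [0.5338 0.1019 0.0033] [-3.142 -0.262 -0.115] open 0.0492 F [ 0.5  0.2 -0.6] g 31.2 q6 1.82
stop hit True
at stop 26.07 [ 0.5166  0.1037 -0.0012] [-3.141 -0.266 -0.115] open 0.0489 F [ 2.2 -0.1 -1. ] g 31.4 q6 1.83
slope hit True
on slope 26.37 [ 0.5175  0.1035 -0.0047] [ 3.141 -0.265 -0.115] open 0.0488 F [-1.3 -1.1  4.6] g 31.9 q6 1.83
released 27.28 [0.491  0.1064 0.0907] [-3.141 -0.265 -0.115] open 0.0598 F [ 0.4  0.8 -1.1] g 0.0 q6 1.82
5453 ((0.038774847984313965, 0.0008824169635772705), (0.06961935758590698, 0.05106591060757637), 0.36599284410476685) 0.020639374108505602
```

View pics/w4.png

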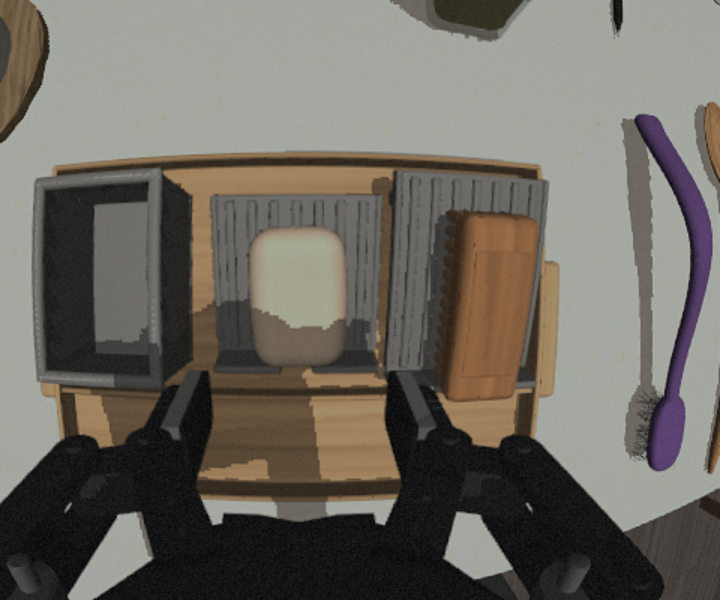

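Soap is seated at mid-width against the short rest's stop, and the cup is clear at left. Dish brush next.

```bash
python3 - <<'E'
from h import *
c=get_calibration("wrist");im,d=get_image("wrist");P=wcloud(d,c)
x=P@np.c_[TX,TY]
m=(P[:,:,2]>.066)&(P[:,:,2]<.09)&(x[:,:,1]>.2)&(x[:,:,1]<.34)&(x[:,:,0]>.42)&(x[:,:,0]<.58)
print("cup",cv2.minAreaRect(x[m].astype(np.float32)),m.sum())
p=[.479,-.165];r=[np.pi,0,np.radians(-3)]
gripper_to(.06)
movep([*p,.06],r); st("hover")
print(move_l([*p,-.015],feed=.12,max_force=12)); st("down")
gripper_to(0,40); st("grip")
move_l([*p,.10],feed=.2); st("lift")
q=TROUGH.copy(); dz=.031+.0148
r2=[np.pi,0,A+np.pi/2]
movep(q+Z*.10,r2); st("above")
print(move_l(q+Z*(.031-dz+.012),feed=.1,max_force=10));st("near")
print(move_l(q+Z*(.031-dz-.006),feed=.02,max_force=6));st("floor")
im,_=get_image("top");cv2.imwrite("pics/t2.png",cv2.resize(im[165:265,250:410],None,fx=4,fy=4)[:,:,::-1])
E
```

```text
cup ((0.5038683414459229, 0.26207056641578674), (0.07205913960933685, 0.10516704618930817), 89.94523620605469) 4274
hover 28.67 [ 0.479  -0.1642  0.0598] [-3.141  0.    -0.052] open 0.0601 F [ 0.  -0.3  0.5] g 0.0 q6 1.14
False
down 29.44 [ 0.4796 -0.1649 -0.0144] [ 3.141e+00 -1.000e-03 -5.200e-02] open 0.0599 F [-0.1  0.4  0.9] g 0.0 q6 1.14
grip 29.82 [ 0.48   -0.1655 -0.0137] [ 3.141e+00 -2.000e-03 -5.300e-02] open 0.029 F [-0.3  0.6  5.8] g 40.2 q6 1.14
lift 30.55 [ 0.4782 -0.1646  0.0989] [-3.141e+00  1.000e-03 -5.200e-02] open 0.0289 F [-0.9  0.4 -1.2] g 39.5 q6 1.14
above 31.66 [0.4179 0.1145 0.1043] [-3.141e+00  1.000e-03  1.454e+00] open 0.0291 F [ 0.2 -0.4  0.3] g 39.5 q6 0.2
False
near 32.83 [0.4187 0.115  0.0028] [ 3.14  -0.     1.455] open 0.0293 F [-0.4  0.2 -1.2] g 39.5 q6 0.2
True
floor 33.43 [ 0.418   0.115  -0.0087] [-3.141  0.     1.456] open 0.0293 F [-1.5  0.3  5.9] g 40.3 q6 0.2
```

View pics/t2.png

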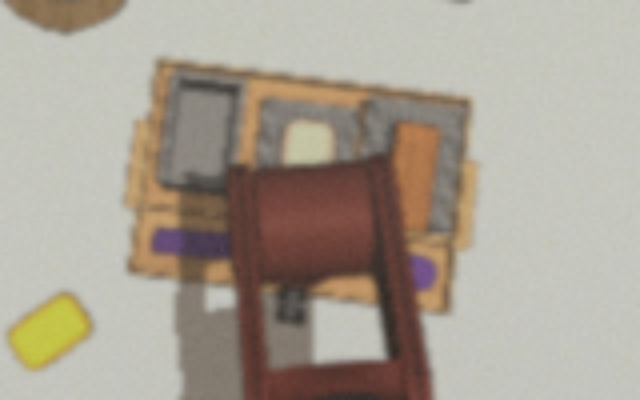

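Top view shows the dish brush along the trough (purple ends at both sides, px 160–435 in the crop). Releasing it and fetching the bottle.

```bash
python3 - <<'E'
from h import *
release(.055,.21,Z)
gripper_to(.078)
movep([.46,-.18,.25],[np.pi,0,-.05])
im,d=get_image("top");P=cloud("top",d)
x=P-TROUGH;u,v=x@TX,x@TY
hsv=cv2.cvtColor(im,cv2.COLOR_RGB2HSV);h=hsv[:,:,0]
m=(abs(u)<.04)&(abs(v)<.16)&(h>120)&(h<160)&(hsv[:,:,1]>50)
print("brush in trough",cv2.minAreaRect(np.c_[u[m],v[m]].astype(np.float32)),np.percentile(x[m][:,2],[10,50,95]),m.sum())
H=P[:,:,2];m=np.zeros(H.shape,bool);m[160:205,440:495]=1;m&=(H>.03)&(H<.3);orect(P,m,"liq");m&=H>.235;orect(P,m,"cap")
p=[.5822,-.388]
movep([*p,.25],[np.pi,0,0]); st("hover")
c=get_calibration("wrist");im,d=get_image("wrist");P=wcloud(d,c);H=P[:,:,2]
m=(H>.04)&(H<.27)&(abs(P[:,:,0]-p[0])<.07)&(abs(P[:,:,1]-p[1])<.05);orect(P,m,"liq wrist")
cv2.imwrite("pics/w5.png",im[:,:,::-1])
E
```

```text
released 35.05 [0.4162 0.1149 0.1993] [-3.138e+00  1.000e-03  1.456e+00] open 0.0551 F [-0.3 -0.6  0.7] g 0.0 q6 0.2
brush in trough ((-0.002516890875995159, 0.0006167292594909668), (0.02769346348941326, 0.2582944929599762), 0.873717725276947) [0.02860594 0.0377804  0.06310628] 320
liq [466 168  21  13 167] [ 0.5925 -0.3894] [0.038 0.056] 88.2 zmed 0.255
cap [473 169  14  12 125] [ 0.5836 -0.3895] [0.038 0.039] 5.6 zmed 0.256
hover 37.57 [ 0.5824 -0.3865  0.25  ] [-3.141e+00  0.000e+00  1.000e-03] open 0.0778 F [-0.4  0.8  0.7] g 0.0 q6 0.87
liq wrist [ 288  134   71  127 6908] [ 0.5895 -0.3891] [0.049 0.076] 66.7 zmed 0.248
```

View pics/w5.png

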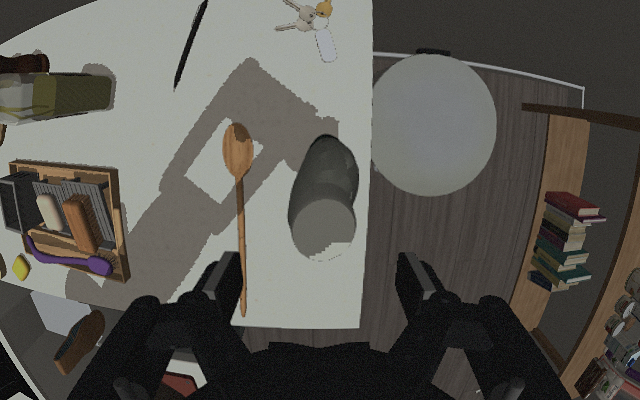

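```bash
python3 - <<'E'
from h import *
from scipy.optimize import least_squares
c=get_calibration("wrist");im,d=get_image("wrist");P=wcloud(d,c);H=P[:,:,2]
near=(abs(P[:,:,0]-.583)<.07)&(abs(P[:,:,1]+.389)<.055)
Q=P[near&(H>.244)&(H<.27)];print("cap",cv2.minAreaRect(Q[:,:2].astype(np.float32)))
for lo,hi in((.03,.10),(.08,.16),(.12,.2),(.03,.18)):
    Q=P[near&(H>lo)&(H<hi)][:,:2]
    f=lambda p:(lambda e:(np.abs(e[:,0]/p[3])**2.5+np.abs(e[:,1]/p[4])**2.5)**.4*.04-.04)((Q-p[:2])@np.array([[np.cos(p[2]),-np.sin(p[2])],[np.sin(p[2]),np.cos(p[2])]]))
    s=least_squares(lambda p:np.r_[f(p),.3*np.sqrt(len(Q))*(p[3:]-[.0425,.0255]),.3*np.sqrt(len(Q))*(p[:2]-[.5835,-.3893])],[.5835,-.3893,-.2,.0425,.0255],loss="soft_l1",f_scale=.003)
    print(lo,len(Q),s.x.round(4),np.degrees(s.x[2]).round(1),np.abs(f(s.x)).mean().round(4))
E
```

```text
cap ((0.5861047506332397, -0.38847360014915466), (0.04061295464634895, 0.042526718229055405), 31.85496711730957)
0.03 106 [ 0.581  -0.3895 -0.3812  0.0417  0.0251] -21.8 0.0008
0.08 305 [ 0.5836 -0.389  -0.4148  0.0427  0.026 ] -23.8 0.0007
0.12 1466 [ 0.5816 -0.3881 -0.3285  0.0427  0.0239] -18.8 0.0017
0.03 689 [ 0.5832 -0.389  -0.4073  0.0425  0.0258] -23.3 0.001
```

Bottle's broad axis is at about −23°. I'll grip with that yaw.

```bash
python3 - <<'E'
from h import *
p=[.583,-.389];r=[np.pi,0,np.radians(-23)]
movep([*p,.25],r)
print("hit",move_l([*p,.164],feed=.12,max_force=10)); st("down")
gripper_to(0,70); st("grip"); z0=observe()["eef_pos"][2]; print(z0)
move_l([*p,z0+.11],feed=.15); st("lift")
move_l([.46,-.20,z0+.11],feed=.2,rotation=[np.pi,0,-.3])
movep([.45,.05,z0+.11],[np.pi,0,A]); st("mid")
q=tray(.503,.261,0)
movep(q+Z*(z0+.11),[np.pi,0,A]); st("above cup")
im,d=get_image("wrist");cv2.imwrite("pics/w6.png",im[:,:,::-1])
E
```

```text
hit False
down 39.0 [ 0.5835 -0.3894  0.165 ] [ 3.141e+00 -2.000e-03 -4.010e-01] open 0.078 F [ 0.8  0.  -0.3] g 0.0 q6 1.27
grip 39.45 [ 0.5836 -0.3893  0.1652] [ 3.141e+00 -2.000e-03 -4.010e-01] open 0.0366 F [0.6 0.6 4.4] g 70.7 q6 1.27
0.1651651248214931
lift 40.34 [ 0.5823 -0.3885  0.2732] [-3.141e+00  3.000e-03 -4.010e-01] open 0.0363 F [-0.4 -0.4 -3.7] g 70.0 q6 1.27
mid 42.6 [0.4504 0.0491 0.2751] [ 3.141 -0.    -0.116] open 0.0362 F [ 0.1 -0.  -3.5] g 70.0 q6 1.62
above cup 43.32 [0.5301 0.2005 0.2744] [ 3.14e+00  1.00e-03 -1.16e-01] open 0.0363 F [-0.6 -0.3 -3.5] g 70.0 q6 1.91
```

View pics/w6.png

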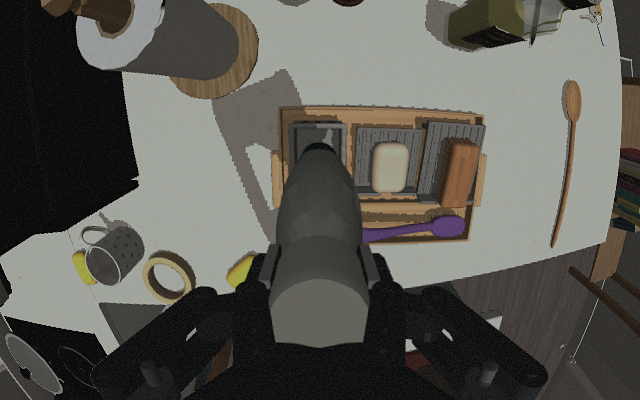

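Bottle held squarely in the pads (px 320,250) above the cup (px 318,130); grip width 36 mm is right. Lowering.

```bash
python3 - <<'E'
from h import *
q=tray(.503,.261,0);z0=.1645
print("hit",move_l(q+Z*(z0+.022),feed=.1,max_force=8)); st("near floor")
print("hit",move_l(q+Z*(z0+.003),feed=.02,max_force=8)); st("floor")
E
```

```text
hit False
near floor 44.4 [0.5303 0.2016 0.1875] [-3.141e+00 -2.000e-03 -1.150e-01] open 0.0363 F [-0.4 -0.3 -3.5] g 70.1 q6 1.91
hit True
floor 45.05 [0.5295 0.2015 0.1742] [-3.142  0.    -0.115] open 0.0361 F [-0.8 -0.2  4.1] g 71.0 q6 1.91
```

```bash
python3 - <<'E'
from h import *
release(.078,.12,Z)
movep([.40,-.15,.25],[np.pi,0,0])
im,d=get_image("top");P=cloud("top",d)
x=P-CUP;u,v,w=x@TX,x@TY,x[:,:,2]
m=(abs(u)<.08)&(abs(v)<.08)&(w>.225)&(w<.28);print("cap rel cup",cv2.minAreaRect(np.c_[u[m],v[m]].astype(np.float32)),np.median(w[m]))
for nm,s,lo,hi in(("soap",SHORT,.016,.035),("scrub",LONG,.028,.05)):
    x=P-s;u,v,n=x@UP,x@TY,x@N;m=(n>lo)&(n<hi)&(u>.004)&(u<.11)&(abs(v)<.045);print(nm,cv2.minAreaRect(np.c_[u[m],v[m]].astype(np.float32)))
im2,_=get_image("side")
cv2.imwrite("pics/fin.png",np.vstack([cv2.resize(im[110:270,230:490],None,fx=2.4,fy=2),cv2.resize(im2[130:270,220:480],None,fx=2.4,fy=2)])[:600,:,::-1]);st("")
E
```

```text
released 46.28 [0.5278 0.2011 0.291 ] [ 3.14   0.005 -0.115] open 0.0779 F [-0.3  0.5 -0.7] g 0.0 q6 1.91
cap rel cup ((-0.0012444742023944855, -8.40853899717331e-05), (0.04142909124493599, 0.03605792298913002), 6.014195442199707) 0.2552160651297839
soap ((0.03808193281292915, -0.002501796931028366), (0.0674837976694107, 0.048904117196798325), 1.5619515180587769)
scrub ((0.05054306983947754, -0.002072300761938095), (0.04205898195505142, 0.09295940399169922), 89.90091705322266)
 47.79 [ 0.4006 -0.1494  0.2501] [-3.141e+00 -0.000e+00  1.000e-03] open 0.0784 F [0.1 1.  0.5] g 0.0 q6 1.03
```

View pics/fin.png

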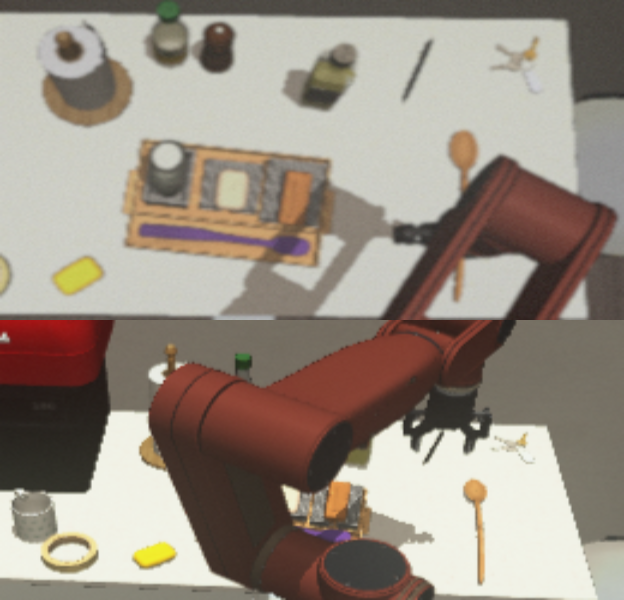

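All four are in place: the bottle's cap is centred over the cup, the soap and scrubbing brush sit on their rests, and the dish brush lies in the trough. The oil bottle and spoon look untouched.

```bash
python3 -c "
from plant import *
hold(0.5);print(job_done())"
```

```text
the job is handed in; nothing more can be done
None
```

Job handed in at about 48 s of the 118 s allowed: my camera checks before hand-in showed all four washing-up items in place in the tray and the oil bottle and spoon apparently undisturbed; the hand-in call returned no verdict.

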